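# Hold the chip guard's gate open

## Robot

A 7-joint arm with a two-finger parallel gripper is mounted at the origin on the work surface. World frame = base frame: x ahead of the robot, y to its left, z up, the work surface at z = 0. Lengths are in m, angles in degrees, forces in N, time in s.
With the tool pointing down it reaches from about 0.425 to 0.8 m from the base axis. Payload 8.3 kg.
Tool frame: the origin (TCP) lies on the centre line of the jaws, within the pads' length; the fingertips stand 11 mm ahead of it and the grasp point (between the pads) lies 8 mm behind it; z points along the fingers, y is the direction in which the jaws open and shut (so a half turn about z gives the same grasp; the last joint's range is limited). The gripper opens to 85 mm and grips with 20 to 120 N. Pads are 22 mm wide; open, the fingers measure 114 mm over their backs; the gripper's body (76 mm by 85 mm) begins 54 mm behind the grasp point. The pads swing forward as they close: fully open they stand 13 mm farther back than shut.
Start: joints at [-75.625, 21.967, 0.94, 78.501, -0.361, 79.538, -2.664], TCP at [0.193, 0.594, 0.242] pointing down, gripper open.
Joint ranges: [-169.22, 169.22], [-14.56, 117.87], [-87.37, 89.26], [10.42, 133.3], [-82.24, 262.24], [0.94, 117.77], [-172.7, 172.7]. Speed limits (degrees/s): [136.94, 136.94, 172.46, 172.46, 180, 180, 180].

## Interface

Orientations are given as a 3x3 rotation matrix whose columns are the frame's x, y, z axes.
In Python, from cell import * gives the robot as it stands. The module is installed in compiled form; this text tells all that it offers.
- The arm moves only by the tool send_rows, never from a script. Its argument "increments" is a list of rows, each an object with "delta_pos": the shift along the tool's x, y, z in m, a list of three; "yaw": the turn about the tool's z in rad. In form: [{"delta_pos": [dx, dy, dz], "yaw": yaw}, ...]. A call has 1 to 8 rows; each row shifts and turns the pose as measured when the row begins, along the tool's axes as they then stand; what a row does not reach is not made up. A row lasts 1/10 s, in which the tool goes at most 50 mm and 8.59 degrees, less where a joint would pass 70% of its speed; a pose out of reach is approached as far as the arm can. A call with a gripper value outside its range is refused whole. "hand" is the finger opening in m, from 0 to 0.0854, set as the call begins (left out, the last holds). The fingers move at their own pace and stop on an object; the grip force is fixed at half the most. Time passes only in rows, so rows that do not move let the fingers close. It gives the time, the measured TCP pose, the force and the opening at its end, in the units of the state.
- get_obs(): the state, without advancing time (a new reading comes with each control period).
- snapshot(name): name is "scene" or "top" or "wrist"; returns a dict with "pixels" (384x512x3 uint8, red, green, blue), "fx", "fy", "cx", "cy" (pixels), "dist_coeffs" ([k1, k2, p1, p2, k3] as OpenCV has them; the pictures are not rectified), "xyz" and "orientation" of the camera in the world. Camera axes: x right, y down, z forward; pixel columns grow to the right and rows downward; lengths in m; the calibration is good to about 2 mm. A picture is of the moment at which its call begins. There is no depth.
- close_job(): hands the job in, once; it reports no verdict.
Trained networks look in a picture, given as the dict that the camera call returned (one of the last four; its "shot" number tells which), for a name from the list of things; names that differ only in an ending like _2 or _b are one class to them, and where a whole thing is asked for, a point or a joint stands for the part that bears it (a point fixed in the world has none). Each returns a list of dicts, best first, with "confidence" (0 to 1); they miss things now and then, are a little off and sometimes report something else, mostly with a low value. They report only what shows in the picture. A call takes as long as a camera call.
- boxes_of(picture, label): "position" ([x, y, z] in m, in world coordinates, good to about 4 mm: the middle of the surface that is visible of it).
- trace(picture, label): "mask" (384x512 bool, what is visible of it).
The state is a dict: "time": time; "joint_positions": joint angles; "qvel": joint speeds; "joint_torque": joint torques, N m; "position": TCP position; "tcp_rot": TCP orientation; "contact_force": force on the tool from outside, world axes, zero at the start; "ft_torque": the same for the moment, N m; "grip_width": finger opening in m.
Only numpy, scipy, OpenCV 4.12 (cv2) and the standard library are available. Lean on these libraries where they do the work, as an engineer would, in place of code of your own. Each camera call takes 0.05 s, during which the arm holds its last target.

## Task

The bored block in the vise is finished and has to come out, so open the chip guard's gate and hold it for me. Pinch the safety catch on the gate's top rail fully in, then squeeze the latch handle, swing the gate smoothly, without flinging it, past its hold-open detent to wide open, nearly at its stop, and finish while still holding it there: the closer spring pulls it back if you let go. Leave everything else on the bench where it is.

Things in the scene. Friction and masses are not known exactly. Their poses are not given: they have to be found in the camera images.
- guard: the fixed chip guard round a machine vise: steel base 290 x 320 x 18 mm, 170 mm high posts, clear panels on three sides, a hinged gate on the fourth. Origin at bench height under the middle of the shut gate; x points from the gate into the guard (away from the robot, yaw -0.4 to 0.2), y along the shut gate to its hinge, z up. The vise and its white block stay below 105 mm.
- gate_hinge (a point): point on the gate's vertical hinge axis at the height of the gate's top (170 mm), fixed to the guard. The detent housing (top 190 mm) stands on the side rail next to it; the keeper that takes the latch bolt (top 192 mm) stands on the post at the gate's free end, 250 to 272 mm from the axis.
- gate_foot (a point): the gate's own frame, turning with it. The gate: aluminium frame, clear panel, 16 mm thick, 0.7 to 1 kg, from 30 to 170 mm above the bench. Origin on the hinge axis at bench height; x across the gate (into the guard when shut), y along the gate towards the hinge (the leaf runs to y = -245 mm), z up. Both catches stand on its top rail and swing with it; it passes over the low things before it.
- gate (a joint): gate angle, rad: 0 shut, 1.5 at the stop. The free end swings out to the guard's -x side (clockwise from above). A damped closer spring always pulls it shut (0.2 N m shut, 0.5 N m wide open, plus 0.3 N m per rad/s). A sprung roller detent is ridden over between 0.6 and 1.1 rad (about 1 N m with the closer, 5 to 6 N at the handle); let go beyond it, the gate falls back to about 1.05 rad.
- safety_pinch (a point): pinch point of the safety catch: midway between the pads when fully pinched, 191 mm above the bench, 95 mm from the hinge axis, axes as the gate's. The catch is a dark steel block, 28 mm across the gate (14 mm each side of this point), 26 mm along it, its top 17 mm above this point, standing proud of the 16 mm rail, so fingers may go down beside rail and block.
- safety_button (a point): centre of the end face of the safety catch's round steel button, 18 mm across, on the block's outer side (gate's -x), 13 mm proud when out and 1 mm when in. Pinch across the gate, button against the block's plain back. Only the button moves: keep the fingers centred on safety_pinch, not on the span.
- safety_catch (a joint): how far the safety button is pressed in, m: 0 out (starts up to 2 mm in), 0.012 fully in. Needs about 4 N and stays where it is left. Less than about 8 mm in, it blocks the latch handle.
- handle_pinch (a point): pinch point of the latch handle: midway between the pads when fully squeezed, 212 mm above the bench, 195 mm from the hinge axis, axes as the gate's. The handle is two upright steel plates on the rail, 20 mm wide across the gate, 9 mm thick, top 24 mm above this point: the fixed one on the hinge side (outer face 12 mm from this point), the sprung trigger on the free-end side.
- trigger_face (a point): middle of the trigger's outer face: 24 mm from handle_pinch when out, 12 mm when squeezed. Squeeze the two plates together along the gate. Only the trigger moves: keep the fingers centred on handle_pinch. The latch rod and bolt run along the rail, their top 29 mm below this point: keep fingertips above them.
- latch_trigger (a joint): how far the trigger is squeezed, m: 0 out, 0.012 fully. Spring 7 to 11 N, returns when let go. Its bolt leaves the keeper, freeing the gate, at about 7 mm. Stops at 2 mm while the safety catch is out.
- spray_can: bystander: green spray can, 56 mm across, 155 mm high, standing on the bench to one side; origin at its foot.
- paste_jar: bystander: amber jar, 64 mm across, 75 mm high, standing on the bench to one side; origin at its foot.
- tin_cup: bystander: open steel cup, 68 mm across, 85 mm high, standing on the bench to one side; origin at its foot.
- screwdriver: bystander: screwdriver with an amber handle lying on the bench to one side.
- wrench: bystander: 160 mm wrench lying before the gate, lower than the gate's bottom edge.
- chip_brush: bystander: 160 mm brush lying inside the guard, between gate and vise.
- caliper: bystander: caliper, 190 mm long, lying flat before the guard.
- offcut: bystander: white plastic piece 62 x 48 x 18 mm with a hole, lying before the gate, lower than its bottom edge.

How it is judged:
By the outcome, as a careful person would: the job done as asked, in the order asked, and still so for the second after the job is handed in, while the arm keeps its last pose, push and grip.
It also fails if it takes over 54 s, if anything falls off the work surface, if the arm or the gripper's body presses on something with over 40 N, if the wrist force passes 120 N, or if a joint passes its speed limit or range.

## Working session

There is one attempt and no reset: what is moved stays moved. The work goes in short steps, Python scripts to look and compute and a tool call to move; the robot and the scene stay as the last step left them, time stands still between calls to the robot, and variables do not carry over. Pictures are saved under pics/ and viewed, and the job is handed in when it is done.

Besides the shell and the picture viewer there is one more tool, called after "Call:" by a JSON object that holds its "op" and its "data". send_rows: Moves the arm, as the interface text tells. Its arguments: {"type":"object","properties":{"increments":{"type":"array","items":{"type":"object","properties":{"delta_pos":{"type":"array","items":{"type":"number"}},"yaw":{"type":"number"}}}},"hand":{"type":"number"}},"required":["increments"]}

```bash
mkdir -p pics; ls; cat > h.py <<'E'
from cell import *
import numpy as np, cv2
def save(p,n,scale=1.5):
    im=cv2.cvtColor(p["pixels"],cv2.COLOR_RGB2BGR)
    im=cv2.resize(im,None,fx=scale,fy=scale,interpolation=cv2.INTER_CUBIC)
    cv2.imwrite(f"pics/{n}.png",im)
E
python3 - <<'E'
from h import *
o=get_obs()
print({k:np.round(v,4).tolist() for k,v in o.items()})
for n in ["scene","top","wrist"]:
    p=snapshot(n); save(p,n+"1")
    print(n,np.round(p["xyz"],3),np.round(p["orientation"],3).tolist(),p["fx"])
    for l in ["guard","gate_hinge","gate_foot","safety_pinch","safety_button","handle_pinch","trigger_face"]:
        for b in boxes_of(p,l)[:2]: print(l,np.round(b["position"],4),round(b["confidence"],2))
print(get_obs()["time"])
E
```

```text
pics
{'time': 0.0, 'joint_positions': [-75.6246, 22.017, 0.9395, 78.5627, -0.3619, 79.5397, -2.6638], 'qvel': [-0.0492, 0.1068, 0.0992, 0.0647, 0.0018, -0.0694, -0.0226], 'joint_torque': [0.0008, -62.7605, 0.8445, -37.1819, 0.0164, 0.0139, 0.0], 'position': [0.1927, 0.594, 0.2412], 'tcp_rot': [[-0.9512, 0.3086, -0.0006], [0.3086, 0.9512, -0.0019], [-0.0, -0.002, -1.0]], 'contact_force': [-0.33, 0.4575, 0.054], 'ft_torque': [-0.0544, 0.0547, 0.0063], 'grip_width': 0.0856}
scene [1.389 0.002 1.154] [[0.008, 0.765, -0.644], [1.0, -0.011, -0.001], [-0.008, -0.644, -0.765]] 453.8540021186794
guard [0.7977 0.0519 0.0895] 0.98
gate_hinge [0.6615 0.0746 0.1223] 0.72
gate_hinge [0.7932 0.0562 0.0926] 0.71
gate_foot [0.6645 0.0813 0.1257] 0.65
safety_pinch [0.6671 0.0824 0.1228] 0.92
handle_pinch [0.6627 0.0813 0.1218] 0.56
trigger_face [0.6552 0.0063 0.1832] 0.79
trigger_face [0.7157 0.0911 0.0295] 0.44
top [ 4.600e-01 -1.000e-03  1.239e+00] [[0.002, -0.996, 0.089], [-1.0, 0.0, 0.024], [-0.024, -0.089, -0.996]] 400.8020990747257
guard [0.7898 0.067  0.0769] 0.6
gate_hinge [0.7921 0.0619 0.0764] 0.55
gate_foot [0.6612 0.0962 0.1728] 0.57
safety_pinch [0.6583 0.0909 0.1711] 0.56
safety_button [ 0.4682 -0.0114  0.0046] 0.69
safety_button [0.4287 0.3475 0.0432] 0.61
handle_pinch [0.6564 0.0938 0.1716] 0.69
trigger_face [0.4267 0.3466 0.0425] 0.66
trigger_face [0.6516 0.0157 0.1807] 0.49
wrist [0.119 0.618 0.374] [[0.309, 0.907, 0.286], [0.951, -0.294, -0.092], [0.0, 0.3, -0.954]] 330.15904066674295
1.2
```

View pics/scene1.png

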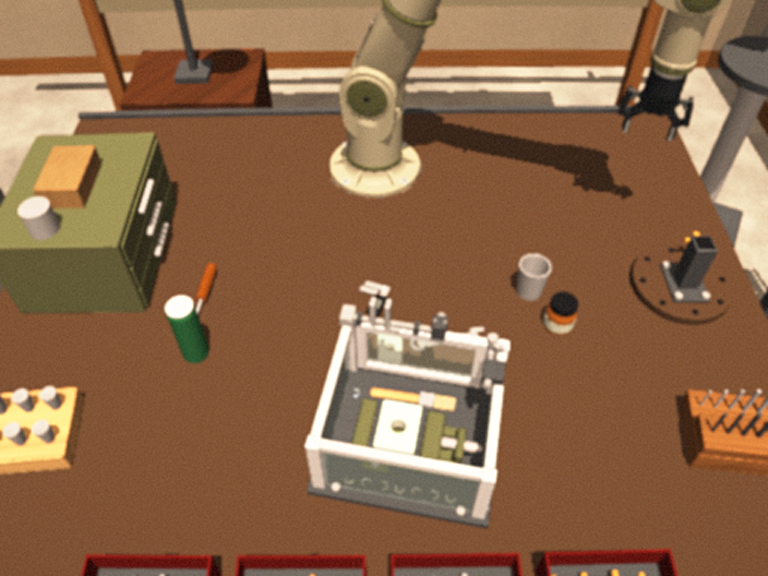

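View pics/top1.png

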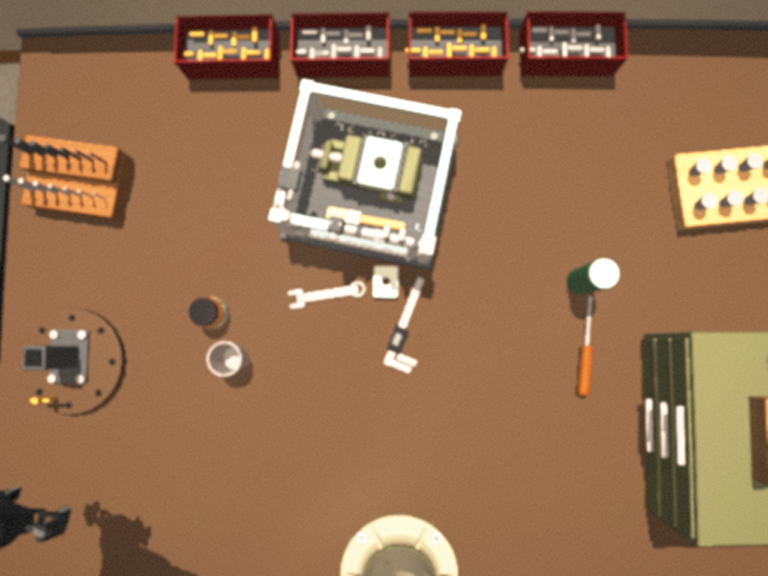

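View pics/wrist1.png

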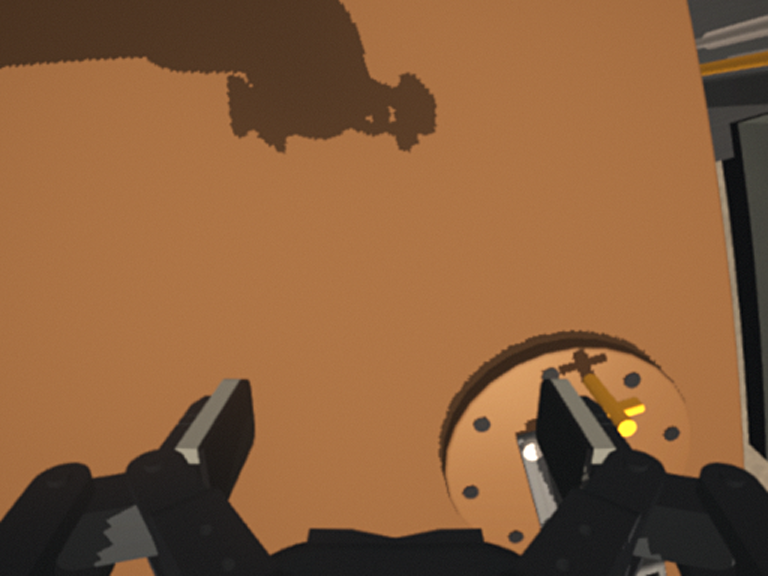

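```bash
python3 - <<'E'
from h import *
p=snapshot("top"); q=snapshot("scene")
np.save("top.npy",p,allow_pickle=True);np.save("scene.npy",q,allow_pickle=True)
def crop(p,n,r,s):
    im=cv2.cvtColor(p["pixels"],cv2.COLOR_RGB2BGR)[r[1]:r[3],r[0]:r[2]]
    cv2.imwrite(f"pics/{n}.png",cv2.resize(im,None,fx=s,fy=s,interpolation=cv2.INTER_CUBIC))
crop(p,"top_c",(170,40,320,180),5)
crop(q,"scene_c",(200,180,350,290),5)
for k in "dist_coeffs","fx","fy","cx","cy","xyz": print(k,p[k],q[k])
E
```

```text
dist_coeffs [-0.04868348  0.          0.          0.          0.        ] [-0.0605145  0.         0.         0.         0.       ]
fx 400.8020990747257 453.8540021186794
fy 400.8020990747257 453.8540021186794
cx 255.84740928461918 250.12301177469865
cy 191.82288680334867 192.06668756923605
xyz [ 4.60028930e-01 -8.85253437e-04  1.23928518e+00] [1.38885817 0.00157502 1.15425002]
```

View pics/top_c.png

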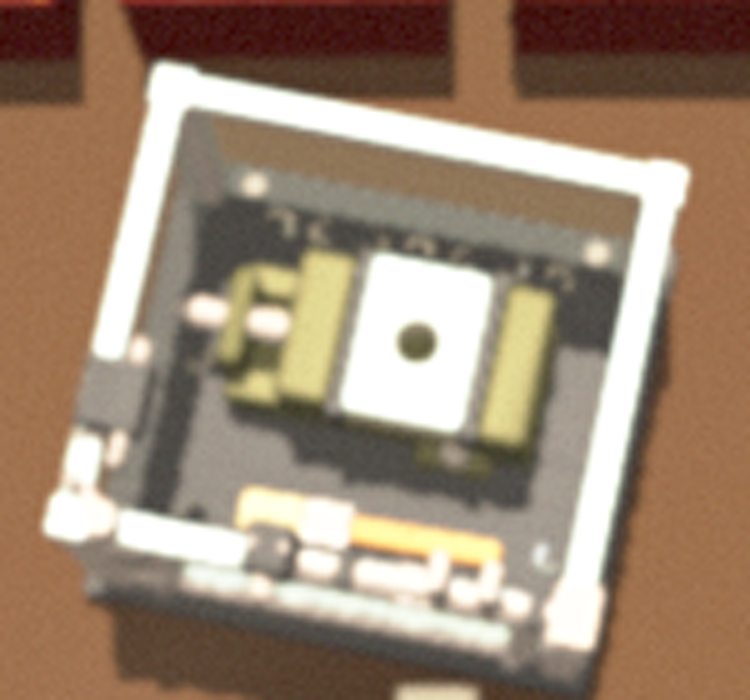

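View pics/scene_c.png

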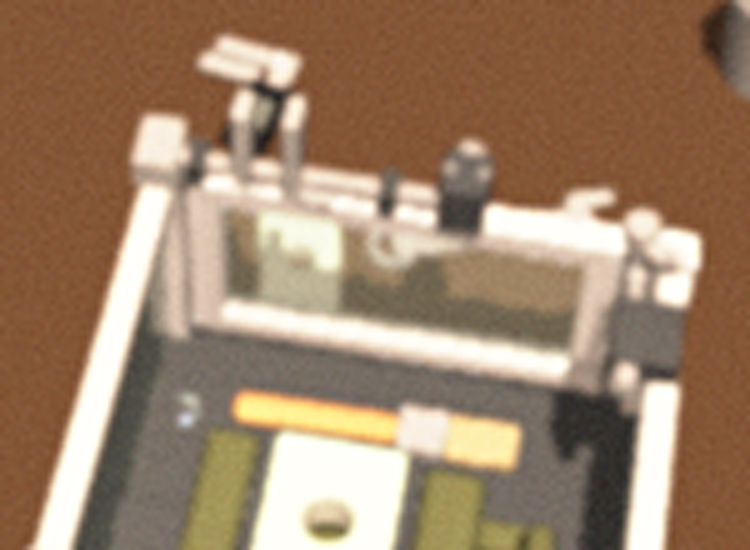

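```bash
cat >> h.py <<'E'
def proj(p,X):
    R=np.array(p["orientation"]); t=np.array(p["xyz"])
    rv=cv2.Rodrigues(R.T)[0]; tv=-R.T@t
    K=np.array([[p["fx"],0,p["cx"]],[0,p["fy"],p["cy"]],[0,0,1.]])
    return cv2.projectPoints(np.array(X,float).reshape(-1,3),rv,tv,K,np.array(p["dist_coeffs"]))[0].reshape(-1,2)
def crop(p,n,r,s,draw=()):
    im=cv2.cvtColor(p["pixels"],cv2.COLOR_RGB2BGR)[r[1]:r[3],r[0]:r[2]]
    im=cv2.resize(im,None,fx=s,fy=s,interpolation=cv2.INTER_CUBIC)
    for pts,c in draw:
        q=(np.array(pts)-[r[0],r[1]]+.5)*s-.5
        cv2.polylines(im,[np.round(q).astype(np.int32)],True,c,1)
    cv2.imwrite(f"pics/{n}.png",im)
def W(par,P,ang=0):
    hx,hy,yaw=par; a=yaw-ang
    c,s=np.cos(a),np.sin(a); P=np.array(P,float).reshape(-1,3)
    return np.c_[hx+c*P[:,0]-s*P[:,1], hy+s*P[:,0]+c*P[:,1], P[:,2]]
def rect(x0,x1,y0,y1,z): return [(x0,y0,z),(x1,y0,z),(x1,y1,z),(x0,y1,z)]
E
python3 - <<'E'
from h import *
p=np.load("top.npy",allow_pickle=True).item();q=np.load("scene.npy",allow_pickle=True).item()
crop(p,"t2",(215,140,280,178),12)
crop(q,"s2",(225,185,345,245),6.6)
E
```

```text
(no output)
```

View pics/t2.png

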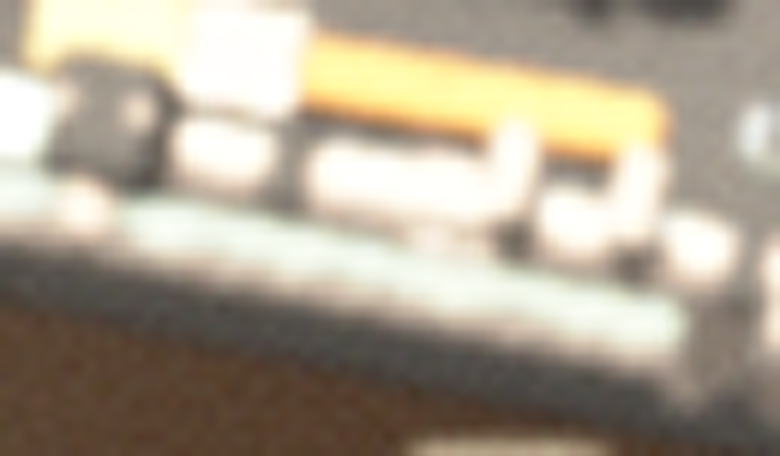

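View pics/s2.png

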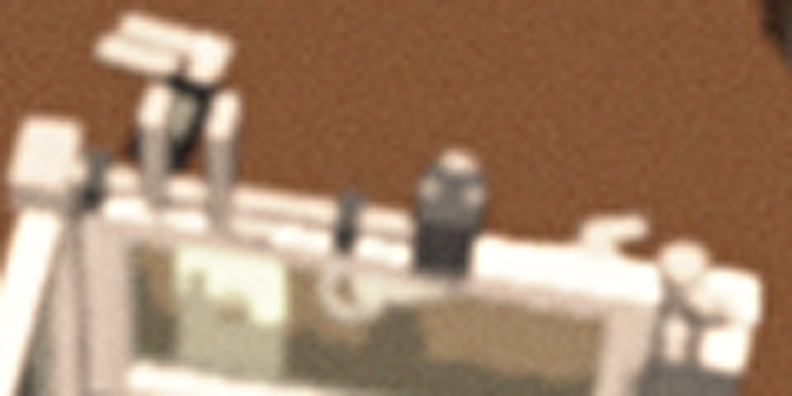

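```bash
cat > fit.py <<'E'
from h import *
from scipy.optimize import least_squares
p=np.load("top.npy",allow_pickle=True).item();q=np.load("scene.npy",allow_pickle=True).item()
P=[(0,-.095,.208),(0,-.1875,.236),(0,-.2145,.236)]
t=(np.array([(113,115),(519,162),(641,187)])+.5)/12-.5+[215,140]
s=(np.array([(453,196),(226,108),(156,100)])+.5)/6.6-.5+[225,185]
f=lambda a:np.r_[(proj(p,W(a,P))-t).ravel(),(proj(q,W(a,P))-s).ravel()]
r=least_squares(f,[.68,.17,-.19]); print(r.x, np.round(r.fun.reshape(-1,2),2).tolist())
np.save("par.npy",r.x)
a=r.x
def shapes(a,g=0):
    return [rect(-.014,.014,-.108,-.082,.208),rect(-.01,.01,-.192,-.183,.236),rect(-.01,.01,-.219,-.210,.236),rect(-.008,.008,-.245,0,.17),
     [(-.027,-.095+.009*np.cos(u),.191+.009*np.sin(u)) for u in np.linspace(0,6.28,12)]]
def draw(c,a,g=0): return [(proj(c,W(a,S,g)),(0,0,255)) for S in shapes(a)]
if __name__=="__main__":
    crop(p,"t3",(205,130,280,178),10.5,draw(p,a)); crop(q,"s3",(225,185,345,245),6.6,draw(q,a))
    print(W(a,[(0,0,.17),(0,-.095,.191),(0,-.195,.212)]))
E
python3 fit.py
```

```text
[ 0.68609375  0.20366986 -0.20524489] [[-1.11, -0.91], [-0.58, 0.2], [-0.32, 0.24], [-0.66, -0.99], [-0.89, 0.42], [-0.47, 0.1]]
[[0.68609375 0.20366986 0.17      ]
 [0.66673209 0.1106638  0.191     ]
 [0.6463514  0.01276269 0.212     ]]
```

```bash
sleep 1
```

```text
(no output)
```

View pics/t3.png

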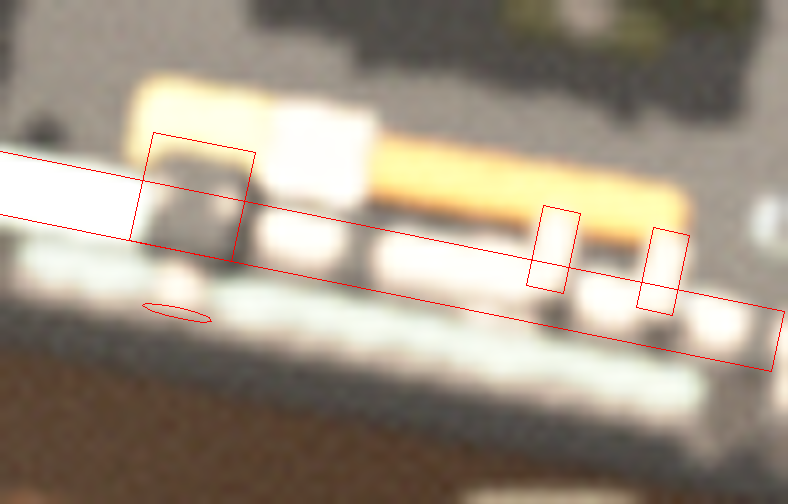

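View pics/s3.png

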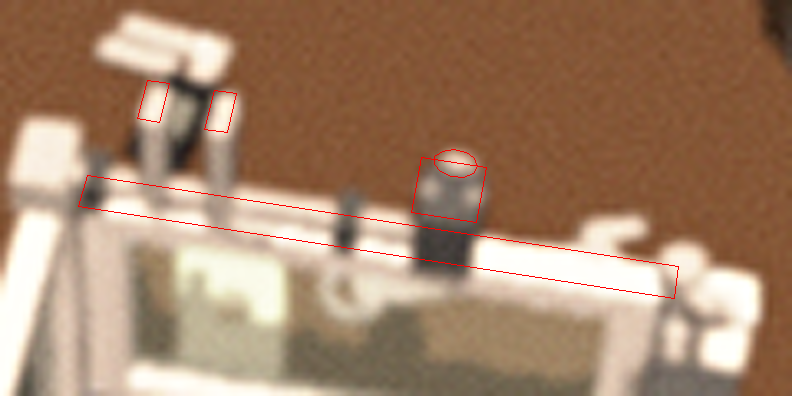

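Call:
{"op": "send_rows", "data": {"increments": [{"delta_pos": [-0.02, -0.015, -0.035], "yaw": 0}, {"delta_pos": [-0.035, -0.025, -0.02], "yaw": 0}, {"delta_pos": [-0.036, -0.026, -0.012], "yaw": 0}, {"delta_pos": [-0.038, -0.027, -0.01], "yaw": 0}, {"delta_pos": [-0.038, -0.027, -0.01], "yaw": 0}, {"delta_pos": [-0.038, -0.027, -0.008], "yaw": 0}, {"delta_pos": [-0.038, -0.027, -0.005], "yaw": 0}, {"delta_pos": [-0.038, -0.027, 0], "yaw": 0}], "hand": 0.0854}}

```text
time: 2.1
position: [0.3998, 0.3134, 0.3449]
tcp_rot: [[-0.956, 0.293, -0.002], [0.293, 0.956, 0.001], [0.002, 0.0, -1.0]]
contact_force: [1.7, 0.6, 0.1]
grip_width: 0.0854
```

Call:
{"op": "send_rows", "data": {"increments": [{"delta_pos": [-0.038, -0.029, 0], "yaw": 0}, {"delta_pos": [-0.038, -0.029, 0], "yaw": 0}, {"delta_pos": [-0.038, -0.029, 0], "yaw": 0}, {"delta_pos": [-0.038, -0.029, 0], "yaw": 0}, {"delta_pos": [-0.038, -0.029, 0], "yaw": 0}, {"delta_pos": [-0.038, -0.029, 0], "yaw": 0}, {"delta_pos": [-0.038, -0.029, 0], "yaw": 0}, {"delta_pos": [-0.038, -0.029, 0], "yaw": 0}]}}

```text
time: 2.9
position: [0.6294, -0.0109, 0.3477]
tcp_rot: [[-0.957, 0.29, 0.005], [0.29, 0.957, 0.005], [-0.003, 0.007, -1.0]]
contact_force: [1.1, 0.6, 1.1]
grip_width: 0.0855
```

Call:
{"op": "send_rows", "data": {"increments": [{"delta_pos": [0, 0, -0.005], "yaw": 0.145}, {"delta_pos": [0, 0, -0.005], "yaw": 0.145}, {"delta_pos": [0, 0, 0], "yaw": 0.145}, {"delta_pos": [0, 0, 0], "yaw": 0.145}, {"delta_pos": [0, 0, 0], "yaw": 0.145}, {"delta_pos": [0, 0, 0], "yaw": 0.145}, {"delta_pos": [0, 0, 0], "yaw": 0.145}, {"delta_pos": [0, 0, 0], "yaw": 0.145}]}}

```text
time: 3.7
position: [0.6316, -0.0234, 0.3554]
tcp_rot: [[-0.076, 0.997, 0.002], [0.997, 0.076, -0.001], [-0.001, 0.002, -1.0]]
contact_force: [-0.3, 0.1, 0.2]
grip_width: 0.0853
```

Call:
{"op": "send_rows", "data": {"increments": [{"delta_pos": [0.01, 0.01, 0], "yaw": 0.14}, {"delta_pos": [0, 0, 0], "yaw": 0.135}, {"delta_pos": [0, 0, 0], "yaw": 0}]}}

```text
time: 4.0
position: [0.6411, -0.0121, 0.3556]
tcp_rot: [[0.212, 0.977, 0.003], [0.977, -0.212, -0.001], [-0.0, 0.003, -1.0]]
contact_force: [-0.5, 0.1, 0.0]
grip_width: 0.0855
```

```bash
python3 - <<'E'
from h import *
from fit import draw
p=snapshot("wrist"); np.save("w1.npy",p,allow_pickle=True); save(p,"w1")
a=np.load("par.npy")
crop(p,"w1d",(0,0,512,384),1.5,draw(p,a))
for l in ["safety_button","safety_pinch","handle_pinch","trigger_face"]:
        for b in boxes_of(p,l)[:2]: print(l,np.round(b["position"],4),round(b["confidence"],2))
o=get_obs(); print(o["position"],o["joint_positions"])
E
```

```text
[ 0.68609375  0.20366986 -0.20524489] [[-1.11, -0.91], [-0.58, 0.2], [-0.32, 0.24], [-0.66, -0.99], [-0.89, 0.42], [-0.47, 0.1]]
safety_button [0.6466 0.1093 0.1993] 0.78
safety_button [0.5631 0.1499 0.0072] 0.36
safety_pinch [0.6542 0.0671 0.1944] 0.65
handle_pinch [0.6571 0.0709 0.1948] 0.89
trigger_face [0.6511 0.0056 0.1834] 0.85
trigger_face [0.6568 0.0688 0.1963] 0.73
[ 0.64088503 -0.01221765  0.35565497] [-29.1190223   27.35069271  45.09581792  64.26477471 -19.10207549
  95.222881    -1.22646435]
```

View pics/w1d.png

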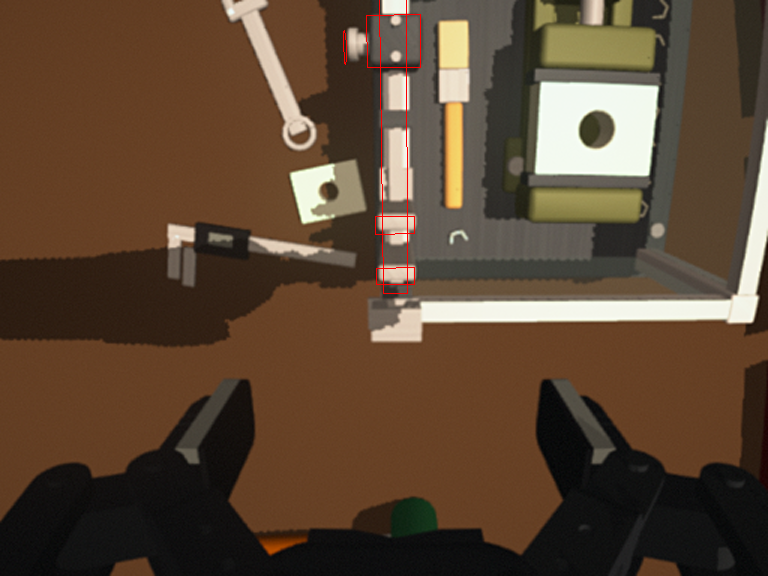

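```bash
python3 - <<'E'
from h import *
from fit import draw
p=np.load("w1.npy",allow_pickle=True).item(); a=np.load("par.npy")
crop(p,"w1a",(215,0,295,60),9.5,draw(p,a)); crop(p,"w1b",(215,130,295,210),7.5,draw(p,a))
E
```

```text
[ 0.68609375  0.20366986 -0.20524489] [[-1.11, -0.91], [-0.58, 0.2], [-0.32, 0.24], [-0.66, -0.99], [-0.89, 0.42], [-0.47, 0.1]]
```

View pics/w1a.png

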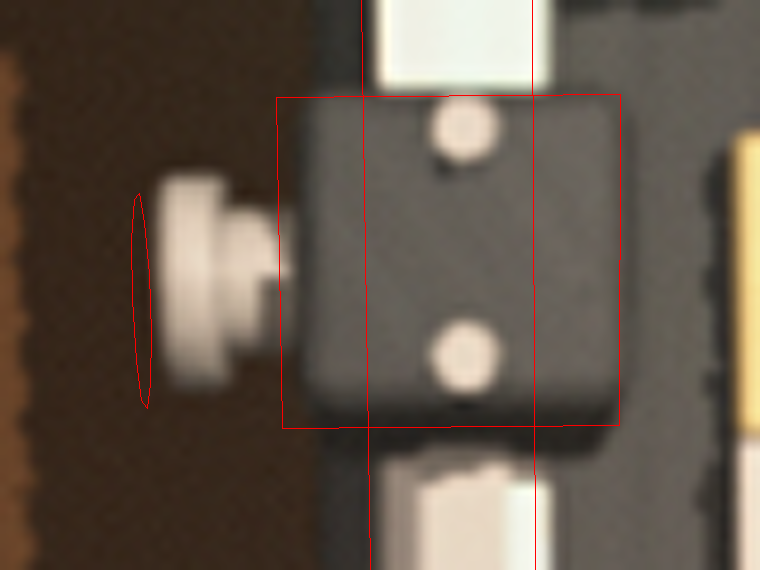

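View pics/w1b.png

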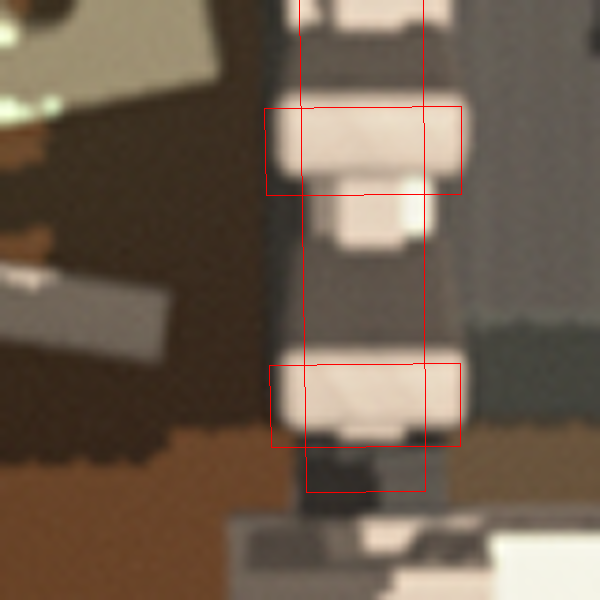

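```bash
cat > fit2.py <<'E'
from h import *
from fit import draw
from scipy.optimize import least_squares
p=np.load("w1.npy",allow_pickle=True).item()
P=[(0,-.095,.208),(0,-.1875,.236),(0,-.2145,.236)]
w=np.array([(np.array((465,243))+.5)/9.5-.5+[215,0],(np.array((372,136))+.5)/7.5-.5+[215,130],(np.array((376,391))+.5)/7.5-.5+[215,130]])
f=lambda a:(proj(p,W(a,P))-w).ravel()
r=least_squares(f,[.68,.17,-.19]); print(r.x, np.round(r.fun.reshape(-1,2),2).tolist())
a=r.x; np.save("par2.npy",a)
crop(p,"w1e",(215,0,305,210),3.8,draw(p,a))
print(W(a,[(0,0,.17),(0,-.095,.191),(0,-.195,.212)]))
q=np.load("top.npy",allow_pickle=True).item()
for n in ["paste_jar","tin_cup","spray_can","screwdriver"]:pass
E
python3 fit2.py
```

```text
[ 0.68609375  0.20366986 -0.20524489] [[-1.11, -0.91], [-0.58, 0.2], [-0.32, 0.24], [-0.66, -0.99], [-0.89, 0.42], [-0.47, 0.1]]
[ 0.68779836  0.20485156 -0.20699131] [[-0.04, -0.12], [0.19, 0.04], [-0.15, 0.09]]
[[0.68779836 0.20485156 0.17      ]
 [0.6682743  0.11187946 0.191     ]
 [0.64772266 0.0140141  0.212     ]]
```

```bash
python3 - <<'E'
from h import *
p=snapshot("top"); q=snapshot("scene")
for n in ["paste_jar","tin_cup"]:
    for c in (p,q):
        for b in boxes_of(c,n)[:1]: print(n,np.round(b["position"],3),round(b["confidence"],2))
E
```

```text
paste_jar [0.516 0.37  0.077] 0.74
paste_jar [0.542 0.375 0.058] 0.73
tin_cup [0.424 0.348 0.045] 0.89
tin_cup [0.441 0.332 0.058] 0.81
```

View pics/w1e.png

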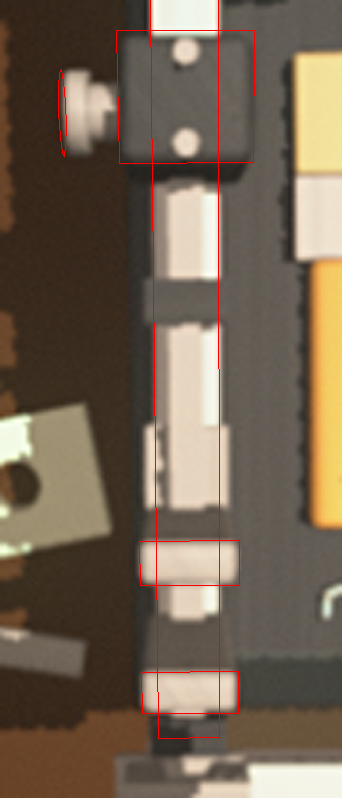

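Call:
{"op": "send_rows", "data": {"increments": [{"delta_pos": [0.032, 0, 0.01], "yaw": 0}, {"delta_pos": [0.032, 0, 0.01], "yaw": 0}, {"delta_pos": [0.032, 0, 0.02], "yaw": 0}, {"delta_pos": [0.031, 0, 0.03], "yaw": -0.006}, {"delta_pos": [0, 0, 0.03], "yaw": 0}, {"delta_pos": [0, 0, 0], "yaw": 0}]}}

```text
time: 5.15
position: [0.6696, 0.1144, 0.2543]
tcp_rot: [[0.205, 0.979, 0.007], [0.979, -0.205, 0.0], [0.002, 0.006, -1.0]]
contact_force: [-0.3, -0.5, -0.1]
grip_width: 0.0852
```

```bash
cat >> h.py <<'E'
def rel(o,X):
    R=np.array(o["tcp_rot"]); return np.round(R.T@(np.array(X)-np.array(o["position"])),4)
E
python3 - <<'E'
from h import *
from fit import draw
p=snapshot("wrist"); np.save("w2.npy",p,allow_pickle=True)
a=np.load("par2.npy")
crop(p,"w2d",(0,0,512,384),1.5,draw(p,a))
o=get_obs(); print(o["position"],np.round(o["tcp_rot"],4).tolist(),rel(o,W(a,(0,-.095,.181))[0]),rel(o,W(a,(0,-.195,.200))[0]))
E
```

```text
[ 0.68609375  0.20366986 -0.20524489] [[-1.11, -0.91], [-0.58, 0.2], [-0.32, 0.24], [-0.66, -0.99], [-0.89, 0.42], [-0.47, 0.1]]
[0.67028827 0.11524021 0.2568325 ] [[0.2038, 0.979, 0.0094], [0.979, -0.2039, 0.0016], [0.0035, 0.0089, -1.0]] [-0.004  -0.002   0.0758] [-0.1039 -0.002   0.0565]
```

View pics/w2d.png

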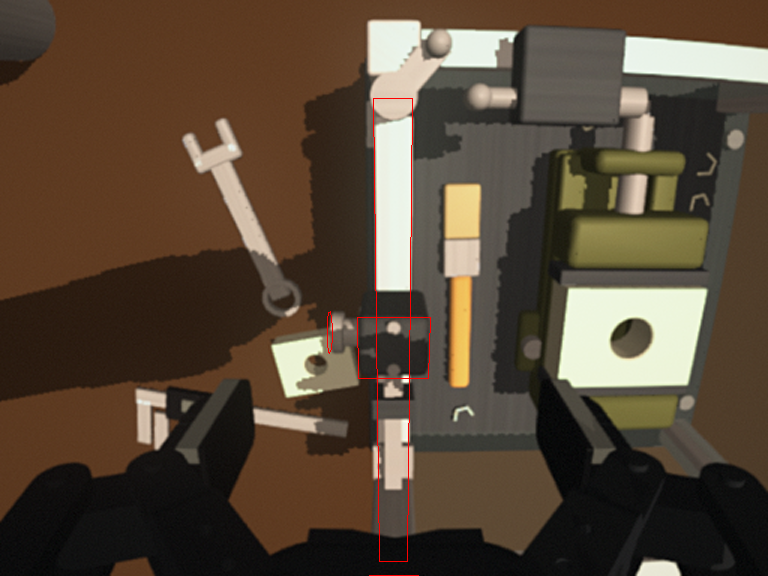

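Call:
{"op": "send_rows", "data": {"increments": [{"delta_pos": [-0.003, -0.002, 0.02], "yaw": 0}, {"delta_pos": [-0.001, 0, 0.015], "yaw": 0}, {"delta_pos": [0, 0, 0], "yaw": 0}]}}

```text
time: 5.5
position: [0.6699, 0.1097, 0.2268]
tcp_rot: [[0.206, 0.979, 0.016], [0.979, -0.206, 0.002], [0.006, 0.016, -1.0]]
contact_force: [0.5, 0.5, 0.5]
grip_width: 0.0852
```

```bash
cat > now.py <<'E'
from h import *
a=np.load("par2.npy")
o=get_obs(); print(o["time"],o["position"],np.round(o["tcp_rot"],4).tolist(),"S",rel(o,W(a,(0,-.095,.181))[0]),"H",rel(o,W(a,(0,-.195,.204))[0]),o["contact_force"],o["grip_width"])
E
python3 now.py
```

```text
5.5 [0.66988118 0.10972793 0.22683261] [[0.2055, 0.9785, 0.0165], [0.9786, -0.2056, 0.0024], [0.0057, 0.0156, -0.9999]] S [ 0.0015 -0.0027  0.0458] H [-0.0984 -0.0024  0.0222] [0.51449207 0.54511982 0.46293356] 0.08517978743183605
```

Call:
{"op": "send_rows", "data": {"increments": [{"delta_pos": [0.001, -0.003, 0.024], "yaw": 0}, {"delta_pos": [0, 0, 0.02], "yaw": 0}, {"delta_pos": [0, 0, 0], "yaw": 0}]}}

```text
time: 5.8
position: [0.6705, 0.1094, 0.188]
tcp_rot: [[0.208, 0.978, 0.024], [0.978, -0.208, 0.004], [0.009, 0.023, -1.0]]
contact_force: [0.0, -0.3, -0.3]
grip_width: 0.0854
```

```bash
python3 now.py; python3 - <<'E'
from h import *
from fit import draw
p=snapshot("wrist")
a=np.load("par2.npy")
crop(p,"w3d",(0,0,512,384),1.5,draw(p,a))
E
```

```text
5.8 [0.67054868 0.10938027 0.1880081 ] [[0.2083, 0.9778, 0.0242], [0.978, -0.2084, 0.0039], [0.0089, 0.0228, -0.9997]] S [ 0.0019 -0.0029  0.007 ] H [-0.0979 -0.0021 -0.0169] [ 0.00042909 -0.28153091 -0.30128992] 0.08536058310086023
[ 0.68609375  0.20366986 -0.20524489] [[-1.11, -0.91], [-0.58, 0.2], [-0.32, 0.24], [-0.66, -0.99], [-0.89, 0.42], [-0.47, 0.1]]
```

View pics/w3d.png

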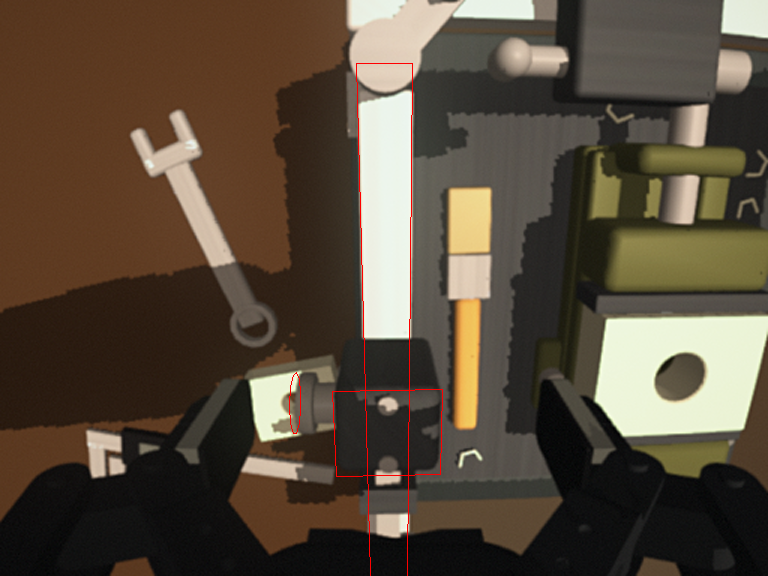

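Call:
{"op": "send_rows", "data": {"increments": [{"delta_pos": [0.002, -0.003, 0.007], "yaw": 0}, {"delta_pos": [0, 0, 0], "yaw": 0}, {"delta_pos": [0, 0, 0], "yaw": 0}], "hand": 0.045}}

```text
time: 6.15
position: [0.6702, 0.1117, 0.1871]
tcp_rot: [[0.209, 0.978, 0.031], [0.978, -0.209, 0.006], [0.012, 0.029, -1.0]]
contact_force: [-3.5, -0.1, 2.6]
grip_width: 0.0457
```

```bash
python3 now.py; python3 - <<'E'
from h import *
from fit import draw
p=snapshot("wrist")
a=np.load("par2.npy")
crop(p,"w4d",(0,0,512,384),1.5)
E
```

```text
6.15 [0.67024077 0.11168971 0.18714068] [[0.2087, 0.9775, 0.0309], [0.9779, -0.2089, 0.0056], [0.0119, 0.029, -0.9995]] S [-0.0003 -0.0021  0.0061] H [-0.1    -0.0011 -0.0181] [-3.49095266 -0.09474707  2.61773173] 0.04566235315506929
[ 0.68609375  0.20366986 -0.20524489] [[-1.11, -0.91], [-0.58, 0.2], [-0.32, 0.24], [-0.66, -0.99], [-0.89, 0.42], [-0.47, 0.1]]
```

View pics/w4d.png

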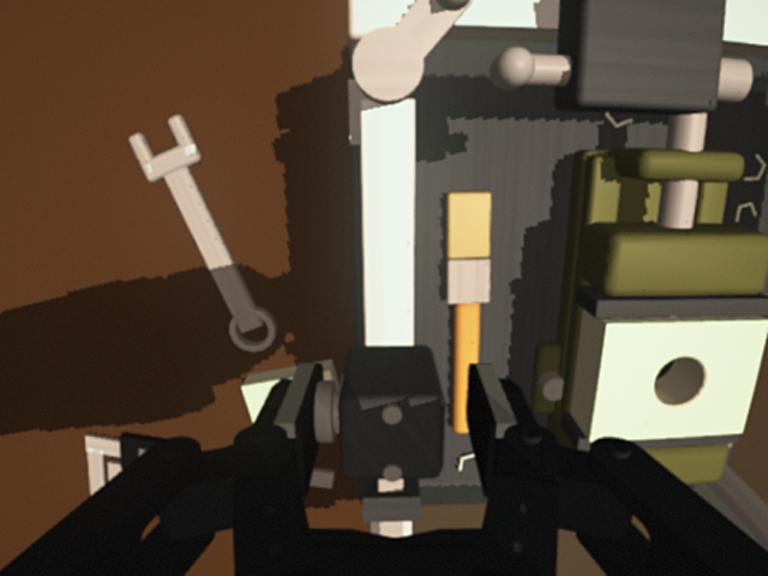

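Call:
{"op": "send_rows", "data": {"increments": [{"delta_pos": [0, -0.001, 0.006], "yaw": 0}, {"delta_pos": [0, 0, 0], "yaw": 0}, {"delta_pos": [0, 0, 0], "yaw": 0}, {"delta_pos": [0, 0, 0], "yaw": 0}, {"delta_pos": [0, 0, 0], "yaw": 0}], "hand": 0.022}}

```text
time: 6.7
position: [0.6693, 0.1124, 0.182]
tcp_rot: [[0.208, 0.978, 0.032], [0.978, -0.208, 0.007], [0.013, 0.03, -0.999]]
contact_force: [-3.7, 0.4, 2.6]
grip_width: 0.0283
```

```bash
python3 now.py; python3 - <<'E'
from h import *
from fit import draw
p=snapshot("wrist")
crop(p,"w5d",(0,0,512,384),1.5)
E
```

```text
6.7 [0.66933287 0.11240646 0.1820024 ] [[0.2079, 0.9776, 0.032], [0.9781, -0.2082, 0.0066], [0.0131, 0.0299, -0.9995]] S [-0.0007 -0.001   0.001 ] H [-0.1004  0.     -0.0233] [-3.73256879  0.39354834  2.57882724] 0.028296389279262826
[ 0.68609375  0.20366986 -0.20524489] [[-1.11, -0.91], [-0.58, 0.2], [-0.32, 0.24], [-0.66, -0.99], [-0.89, 0.42], [-0.47, 0.1]]
```

View pics/w5d.png

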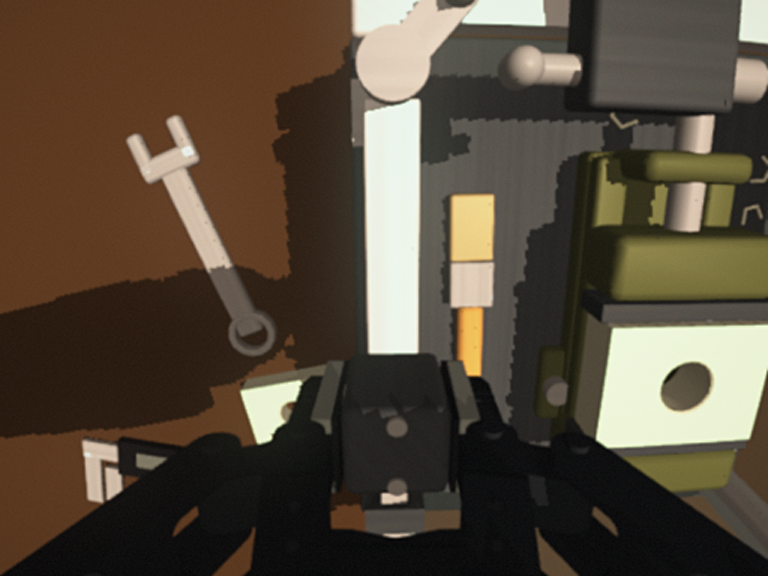

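Call:
{"op": "send_rows", "data": {"increments": [{"delta_pos": [0, 0, 0], "yaw": 0}, {"delta_pos": [0, 0, 0], "yaw": 0}]}}

```text
time: 6.95
position: [0.6693, 0.1124, 0.182]
tcp_rot: [[0.208, 0.978, 0.032], [0.978, -0.208, 0.007], [0.013, 0.03, -0.999]]
contact_force: [-4.3, -0.2, 2.3]
grip_width: 0.0285
```

Call:
{"op": "send_rows", "data": {"increments": [{"delta_pos": [0, 0, 0], "yaw": 0}, {"delta_pos": [0, 0, 0], "yaw": 0}, {"delta_pos": [0, 0, 0], "yaw": 0}, {"delta_pos": [0, 0, -0.025], "yaw": 0}, {"delta_pos": [0, 0, -0.04], "yaw": 0}, {"delta_pos": [0, 0, -0.04], "yaw": 0}], "hand": 0.0854}}

```text
time: 7.55
position: [0.6638, 0.1119, 0.2814]
tcp_rot: [[0.209, 0.978, 0.021], [0.978, -0.209, 0.003], [0.007, 0.02, -1.0]]
contact_force: [0.2, 0.3, 0.3]
grip_width: 0.0854
```

```bash
python3 now.py; python3 - <<'E'
from h import *
from fit import draw
p=snapshot("wrist")
a=np.load("par2.npy")
crop(p,"w6d",(0,0,512,384),1.5,draw(p,a))
print(get_obs()["joint_positions"])
E
```

```text
7.55 [0.66384079 0.11192287 0.28139633] [[0.2087, 0.9778, 0.0207], [0.9779, -0.2088, 0.0029], [0.0072, 0.0197, -0.9998]] S [0.0002 0.0024 0.1005] H [-0.0997  0.0032  0.0768] [0.19485356 0.28923029 0.25470129] 0.08536758985544052
[ 0.68609375  0.20366986 -0.20524489] [[-1.11, -0.91], [-0.58, 0.2], [-0.32, 0.24], [-0.66, -0.99], [-0.89, 0.42], [-0.47, 0.1]]
[-38.26711134  30.78665431  42.99346338  67.80721347 -20.72767689
  86.99827251 -11.12356662]
```

View pics/w6d.png

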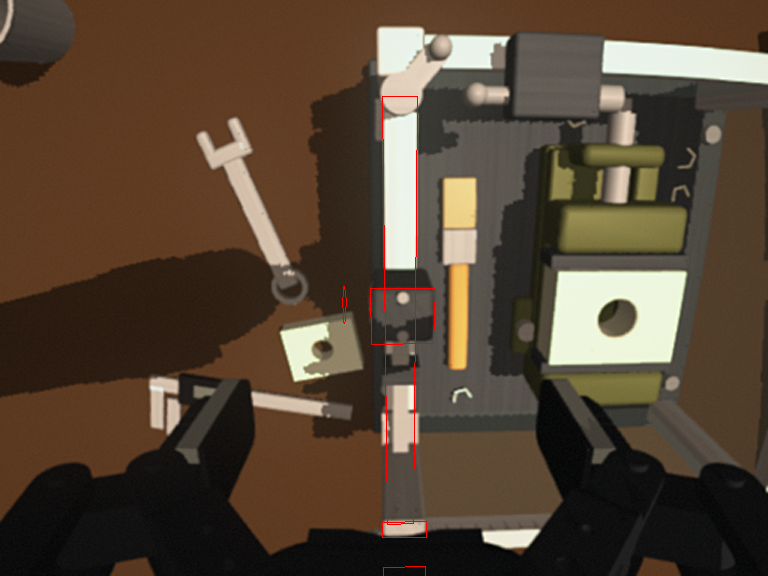

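Call:
{"op": "send_rows", "data": {"increments": [{"delta_pos": [-0.03, 0.002, -0.01], "yaw": -0.14}, {"delta_pos": [-0.035, -0.008, -0.005], "yaw": -0.14}, {"delta_pos": [-0.03, -0.012, 0], "yaw": -0.14}, {"delta_pos": [0, 0, 0], "yaw": -0.14}, {"delta_pos": [0, 0, 0], "yaw": -0.14}, {"delta_pos": [0, 0, 0], "yaw": -0.14}, {"delta_pos": [0, 0, 0], "yaw": -0.14}, {"delta_pos": [0, 0, 0], "yaw": -0.14}], "hand": 0.068}}

```text
time: 8.4
position: [0.6429, 0.0108, 0.3077]
tcp_rot: [[-0.812, 0.582, 0.042], [0.582, 0.813, 0.003], [-0.032, 0.027, -0.999]]
contact_force: [-0.1, 0.2, 0.3]
grip_width: 0.0679
```

Call:
{"op": "send_rows", "data": {"increments": [{"delta_pos": [0, 0, 0], "yaw": -0.145}, {"delta_pos": [0, 0, 0], "yaw": -0.145}, {"delta_pos": [0, 0, 0], "yaw": -0.14}, {"delta_pos": [0, 0, 0], "yaw": 0}]}}

```text
time: 8.8
position: [0.6435, 0.0098, 0.3073]
tcp_rot: [[-0.984, 0.172, 0.044], [0.172, 0.985, 0.003], [-0.042, 0.011, -0.999]]
contact_force: [0.5, 0.3, -0.6]
grip_width: 0.0681
```

```bash
python3 now.py;python3 - <<'E'
from h import *
from fit import draw
p=snapshot("wrist"); np.save("w7.npy",p,allow_pickle=True)
a=np.load("par2.npy")
crop(p,"w7d",(0,0,512,384),1.5,draw(p,a))
print(get_obs()["joint_positions"])
E
```

```text
8.8 [0.64345503 0.0098078  0.30728083] [[-0.9841, 0.1719, 0.0436], [0.1722, 0.9851, 0.0032], [-0.0424, 0.0107, -0.999]] S [-0.0015  0.1035  0.1276] H [0.0009 0.0038 0.1034] [ 0.49318452  0.27808128 -0.58242362] 0.0681018926165765
[ 0.68609375  0.20366986 -0.20524489] [[-1.11, -0.91], [-0.58, 0.2], [-0.32, 0.24], [-0.66, -0.99], [-0.89, 0.42], [-0.47, 0.1]]
[-22.96370708  22.73740368  28.12165914  72.14317227 -10.85024882
  85.13849629  83.54936772]
```

View pics/w7d.png

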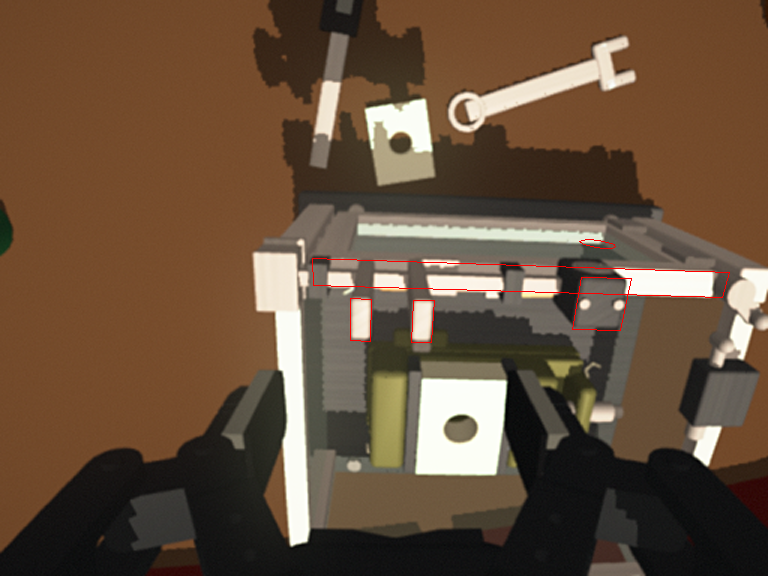

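Call:
{"op": "send_rows", "data": {"increments": [{"delta_pos": [0.001, 0.004, 0.03], "yaw": 0.034}, {"delta_pos": [0, 0, 0.03], "yaw": 0}, {"delta_pos": [0, 0, 0], "yaw": 0}]}}

```text
time: 9.15
position: [0.6467, 0.0137, 0.2469]
tcp_rot: [[-0.973, 0.225, 0.047], [0.226, 0.974, 0.003], [-0.045, 0.014, -0.999]]
contact_force: [0.0, -0.4, -0.5]
grip_width: 0.0681
```

```bash
python3 now.py
```

```text
9.15 [0.64672824 0.01366757 0.24691393] [[-0.9731, 0.2254, 0.047], [0.2258, 0.9742, 0.0034], [-0.045, 0.0139, -0.9989]] S [0.0042 0.0996 0.0672] H [ 0.001  -0.      0.0429] [ 0.00216986 -0.42263975 -0.54501618] 0.06810603484224102
```

Call:
{"op": "send_rows", "data": {"increments": [{"delta_pos": [0.001, 0, 0.022], "yaw": -0.02}, {"delta_pos": [0, 0, 0.02], "yaw": 0}, {"delta_pos": [0, 0, 0], "yaw": 0}]}}

```text
time: 9.45
position: [0.6489, 0.0139, 0.2074]
tcp_rot: [[-0.976, 0.214, 0.05], [0.214, 0.977, 0.003], [-0.048, 0.014, -0.999]]
contact_force: [-1.4, 1.0, 0.2]
grip_width: 0.0682
```

```bash
python3 now.py;python3 - <<'E'
from h import *
from fit import draw
p=snapshot("wrist")
a=np.load("par2.npy")
crop(p,"w8d",(0,0,512,384),1.5,draw(p,a))
E
```

```text
9.45 [0.64888318 0.01391388 0.20738536] [[-0.9755, 0.214, 0.05], [0.2145, 0.9767, 0.0034], [-0.0481, 0.014, -0.9987]] S [0.0034 0.0995 0.0277] H [ 0.0013 -0.0002  0.0033] [-1.43219915  0.99311851  0.24051156] 0.06821539663346844
[ 0.68609375  0.20366986 -0.20524489] [[-1.11, -0.91], [-0.58, 0.2], [-0.32, 0.24], [-0.66, -0.99], [-0.89, 0.42], [-0.47, 0.1]]
```

View pics/w8d.png

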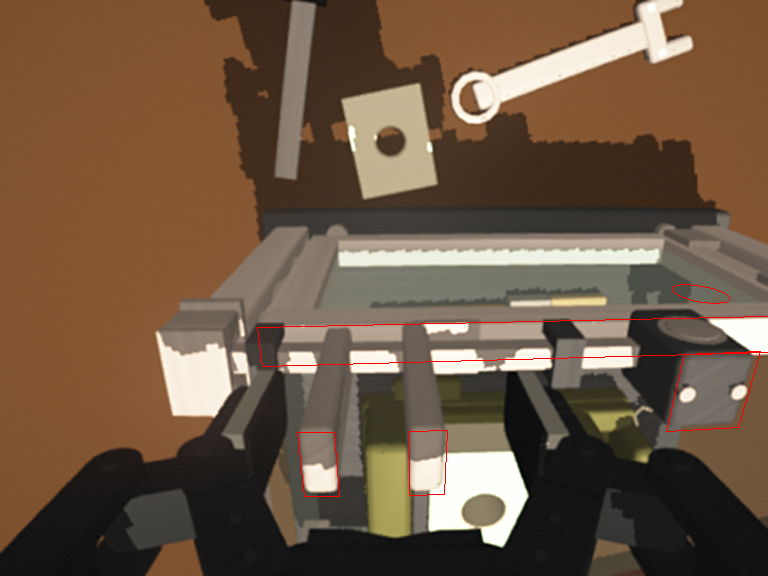

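Call:
{"op": "send_rows", "data": {"increments": [{"delta_pos": [0.001, 0, 0.003], "yaw": 0}, {"delta_pos": [0, 0, 0], "yaw": 0}, {"delta_pos": [0, 0, 0], "yaw": 0}, {"delta_pos": [0, 0, 0], "yaw": 0}, {"delta_pos": [0, 0, 0], "yaw": 0}, {"delta_pos": [0, 0, 0], "yaw": 0}], "hand": 0.015}}

```text
time: 10.1
position: [0.6494, 0.0141, 0.2111]
tcp_rot: [[-0.975, 0.216, 0.055], [0.216, 0.976, 0.003], [-0.053, 0.015, -0.998]]
contact_force: [0.5, 2.0, -3.8]
grip_width: 0.0228
```

```bash
python3 now.py;python3 - <<'E'
from h import *
from fit import draw
p=snapshot("wrist")
a=np.load("par2.npy")
crop(p,"w9d",(0,0,512,384),1.5,draw(p,a))
E
```

```text
10.1 [0.64943026 0.01411657 0.21105172] [[-0.9749, 0.2158, 0.0551], [0.2163, 0.9763, 0.0028], [-0.0532, 0.0147, -0.9985]] S [0.0044 0.0991 0.0313] H [ 0.002  -0.0006  0.0069] [ 0.51802759  1.96337758 -3.80184444] 0.02276800503622357
[ 0.68609375  0.20366986 -0.20524489] [[-1.11, -0.91], [-0.58, 0.2], [-0.32, 0.24], [-0.66, -0.99], [-0.89, 0.42], [-0.47, 0.1]]
```

View pics/w9d.png

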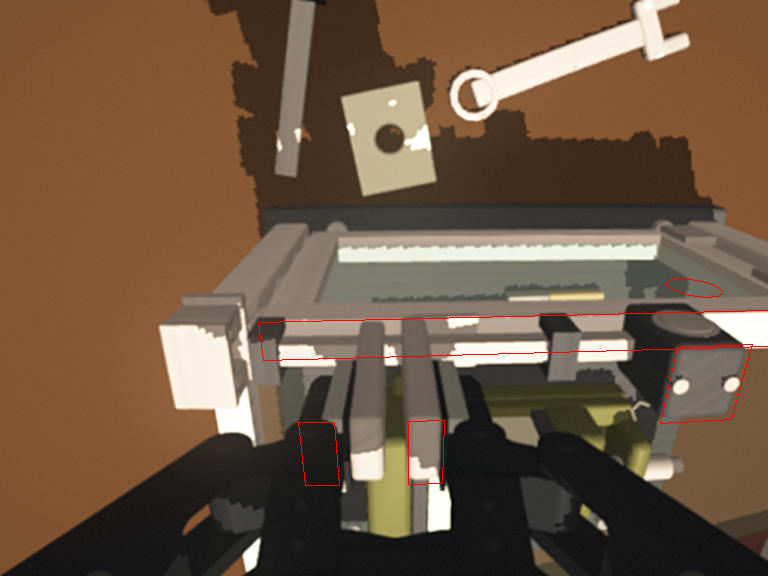

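Call:
{"op": "send_rows", "data": {"increments": [{"delta_pos": [0.005, 0, 0], "yaw": 0.02}, {"delta_pos": [0.006, 0, 0], "yaw": 0.03}, {"delta_pos": [0.006, 0, 0], "yaw": 0.03}, {"delta_pos": [0.006, 0, 0], "yaw": 0.03}]}}

```text
time: 10.55
position: [0.6278, 0.0199, 0.211]
tcp_rot: [[-0.943, 0.328, 0.059], [0.329, 0.944, 0.002], [-0.055, 0.021, -0.998]]
contact_force: [2.3, 2.0, -2.3]
grip_width: 0.023
```

```bash
cat > ang.py <<'E'
from h import *
a=np.load("par2.npy")
o=get_obs(); d=o["position"][:2]-a[:2]
# gate angle from position: -y dir
th=np.arctan2(d[0],-d[1]) # yaw-ang = atan2
R=np.array(o["tcp_rot"])
az=np.arctan2(R[1,1],R[0,1])-np.pi/2
print("t",o["time"],"ang_pos",a[2]+0*th-(np.arctan2(-(-d[0]),-d[1])) if 0 else a[2]-np.arctan2(d[0],-d[1]),"ang_rot",a[2]-az,"r",np.hypot(*d),"z",o["position"][2],"tilt",R[:,2],"F",o["contact_force"],"w",o["grip_width"],"qv",np.abs(o["qvel"]).max())
E
python3 ang.py
```

```text
t 10.55 ang_pos 0.1065179250833207 ang_rot 0.1276048968057627 r 0.19444696766815397 z 0.2110499101399973 tilt [ 0.05911705  0.00173077 -0.99824956] F [ 2.34795267  2.02949063 -2.27645107] w 0.023016121185820457 qv 21.073286836367473
```

Call:
{"op": "send_rows", "data": {"increments": [{"delta_pos": [0.008, 0.0002, 0], "yaw": 0.038}, {"delta_pos": [0.008, 0.0002, -0.0003], "yaw": 0.038}, {"delta_pos": [0.008, 0.0002, -0.0003], "yaw": 0.038}, {"delta_pos": [0.008, 0.0002, -0.0003], "yaw": 0.038}, {"delta_pos": [0.008, 0.0002, -0.0003], "yaw": 0.038}, {"delta_pos": [0.008, 0.0002, -0.0003], "yaw": 0.038}]}}

```text
time: 11.15
position: [0.5837, 0.0409, 0.211]
tcp_rot: [[-0.835, 0.547, 0.063], [0.548, 0.837, -0.001], [-0.053, 0.034, -0.998]]
contact_force: [7.1, 2.5, -4.7]
grip_width: 0.0229
```

```bash
python3 ang.py
```

```text
t 11.15 ang_pos 0.35891768387957845 ang_rot 0.3716600164364069 r 0.19421968310582888 z 0.2110120308618787 tilt [ 0.06315713 -0.00112487 -0.99800296] F [ 7.11530291  2.49081826 -4.66370209] w 0.022867956667786887 qv 30.93355167638055
```

Call:
{"op": "send_rows", "data": {"increments": [{"delta_pos": [0.008, 0.0002, 0], "yaw": 0.04}, {"delta_pos": [0.008, 0.0002, -0.0003], "yaw": 0.04}, {"delta_pos": [0.008, 0.0002, -0.0003], "yaw": 0.04}, {"delta_pos": [0.008, 0.0002, -0.0003], "yaw": 0.04}, {"delta_pos": [0.008, 0.0002, -0.0003], "yaw": 0.04}, {"delta_pos": [0.008, 0.0002, -0.0003], "yaw": 0.04}]}}

```text
time: 11.75
position: [0.5461, 0.0723, 0.211]
tcp_rot: [[-0.669, 0.74, 0.066], [0.742, 0.671, -0.004], [-0.047, 0.046, -0.998]]
contact_force: [9.2, 4.3, -3.8]
grip_width: 0.0231
```

```bash
python3 ang.py
```

```text
t 11.75 ang_pos 0.6119599105957995 ang_rot 0.6279347428294169 r 0.19400364381030955 z 0.21097436965666252 tilt [ 0.06611554 -0.00426558 -0.99780286] F [ 9.23842816  4.29708273 -3.78024339] w 0.023125359462697767 qv 34.845862756836716
```

Call:
{"op": "send_rows", "data": {"increments": [{"delta_pos": [0.008, 0.0002, 0], "yaw": 0.04}, {"delta_pos": [0.008, 0.0002, -0.0003], "yaw": 0.04}, {"delta_pos": [0.008, 0.0002, -0.0003], "yaw": 0.04}, {"delta_pos": [0.008, 0.0002, -0.0003], "yaw": 0.04}, {"delta_pos": [0.008, 0.0002, -0.0003], "yaw": 0.04}, {"delta_pos": [0.008, 0.0002, -0.0003], "yaw": 0.04}]}}

```text
time: 12.35
position: [0.5192, 0.1091, 0.2109]
tcp_rot: [[-0.46, 0.885, 0.07], [0.887, 0.462, -0.012], [-0.043, 0.057, -0.997]]
contact_force: [9.8, 3.6, -4.3]
grip_width: 0.023
```

```bash
python3 ang.py
```

```text
t 12.35 ang_pos 0.8470462821399037 ang_rot 0.8826196071327698 r 0.19389965478334617 z 0.21093697536787798 tilt [ 0.07038408 -0.01223828 -0.99744489] F [ 9.8493539   3.60973714 -4.33207196] w 0.022966220130500672 qv 34.92295115352537
```

Call:
{"op": "send_rows", "data": {"increments": [{"delta_pos": [0.008, 0.0002, 0], "yaw": 0.034}, {"delta_pos": [0.008, 0.0002, -0.0003], "yaw": 0.034}, {"delta_pos": [0.008, 0.0002, -0.0003], "yaw": 0.035}, {"delta_pos": [0.008, 0.0002, -0.0003], "yaw": 0.035}, {"delta_pos": [0.007, 0.0002, -0.0003], "yaw": 0.035}]}}

```text
time: 12.85
position: [0.5036, 0.1445, 0.2109]
tcp_rot: [[-0.289, 0.955, 0.07], [0.957, 0.291, -0.015], [-0.035, 0.062, -0.997]]
contact_force: [13.9, 4.0, -5.1]
grip_width: 0.0233
```

```bash
python3 ang.py
```

```text
t 12.85 ang_pos 1.0469980487692525 ang_rot 1.067978132698303 r 0.19381282931147473 z 0.21092089896502322 tilt [ 0.06976549 -0.01534765 -0.99744535] F [13.92020864  3.95773427 -5.0852808 ] w 0.02333895916176305 qv 29.951662657619693
```

Call:
{"op": "send_rows", "data": {"increments": [{"delta_pos": [0.007, 0.0006, 0], "yaw": 0.035}, {"delta_pos": [0.007, 0.0006, -0.0003], "yaw": 0.035}, {"delta_pos": [0.007, 0.0006, -0.0003], "yaw": 0.035}, {"delta_pos": [0.007, 0.0006, -0.0003], "yaw": 0.035}, {"delta_pos": [0.007, 0.0006, -0.0003], "yaw": 0.035}, {"delta_pos": [0.007, 0.0006, -0.0003], "yaw": 0.035}]}}

```text
time: 13.45
position: [0.4953, 0.1843, 0.2117]
tcp_rot: [[-0.067, 0.996, 0.062], [0.998, 0.068, -0.017], [-0.021, 0.061, -0.998]]
contact_force: [6.3, 1.8, -4.9]
grip_width: 0.0229
```

```bash
python3 ang.py
```

```text
t 13.45 ang_pos 1.2575591918400697 ang_rot 1.2958597745284601 r 0.19358723005606862 z 0.21168692638957137 tilt [ 0.06214906 -0.01714807 -0.99791955] F [ 6.34844892  1.82216361 -4.92504891] w 0.02285625263958844 qv 27.39416069102687
```

Call:
{"op": "send_rows", "data": {"increments": [{"delta_pos": [0.007, 0.0004, 0], "yaw": 0.032}, {"delta_pos": [0.007, 0.0004, -0.0002], "yaw": 0.032}, {"delta_pos": [0.007, 0.0004, -0.0002], "yaw": 0.032}, {"delta_pos": [0.006, 0.0004, -0.0002], "yaw": 0.03}, {"delta_pos": [0.005, 0.0002, 0], "yaw": 0.025}]}}

```text
time: 13.95
position: [0.4945, 0.2155, 0.2116]
tcp_rot: [[0.096, 0.994, 0.057], [0.995, -0.095, -0.017], [-0.011, 0.058, -0.998]]
contact_force: [5.5, -0.6, -2.6]
grip_width: 0.0231
```

```bash
python3 ang.py
```

```text
t 13.95 ang_pos 1.4186812218087441 ang_rot 1.4595451472311218 r 0.1935717478217952 z 0.21162149570902047 tilt [ 0.05694672 -0.01676471 -0.99823645] F [ 5.53469434 -0.63683352 -2.58214622] w 0.02314246353275346 qv 18.442821277741505
```

```bash
python3 - <<'E'
from h import *
from fit import draw
a=np.load("par2.npy")
p=snapshot("wrist"); t=snapshot("top")
def dr(c,g):
    return [(proj(c,W(a,S,g)),col) for g,col in ((1.40,(0,0,255)),(1.45,(0,255,0))) for S in (rect(-.014,.014,-.108,-.082,.208),rect(-.01,.01,-.192,-.183,.236),rect(-.008,.008,-.245,0,.17))]
crop(p,"x1",(0,0,512,384),1.5,dr(p,0)); crop(t,"x2",(130,90,330,240),4,dr(t,0))
E
python3 ang.py
```

```text
[ 0.68609375  0.20366986 -0.20524489] [[-1.11, -0.91], [-0.58, 0.2], [-0.32, 0.24], [-0.66, -0.99], [-0.89, 0.42], [-0.47, 0.1]]
t 14.05 ang_pos 1.4201495456890179 ang_rot 1.459325139034795 r 0.19354256005769038 z 0.2116583092531219 tilt [ 0.05708361 -0.01642652 -0.99823426] F [ 5.39410288  0.16789614 -3.63422989] w 0.022791209054130786 qv 1.6125469521418998
```

View pics/x1.png

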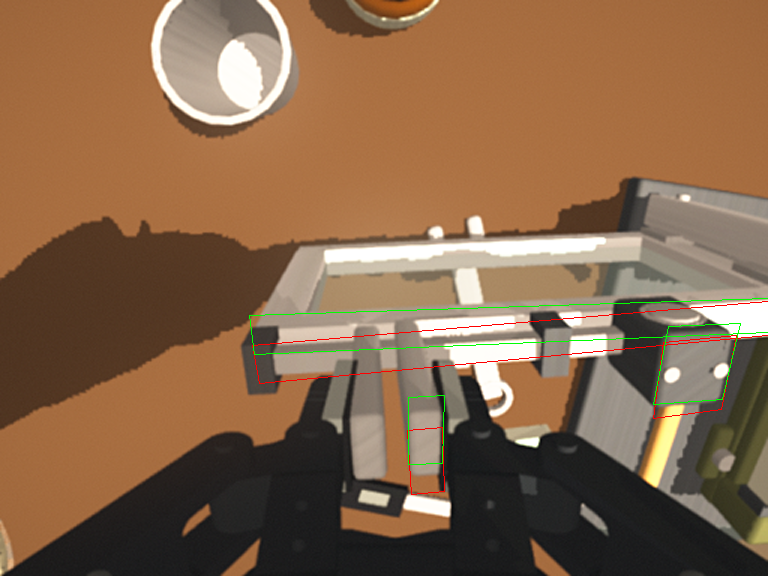

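View pics/x2.png

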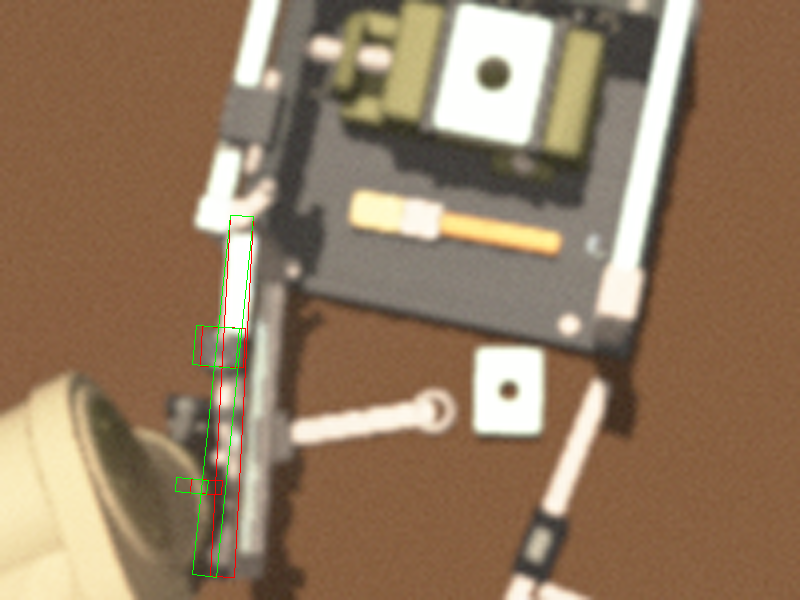

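Call:
{"op": "send_rows", "data": {"increments": [{"delta_pos": [0.004, 0.0002, 0], "yaw": 0.01}, {"delta_pos": [0.004, 0.0002, 0], "yaw": 0.01}, {"delta_pos": [0.002, 0, 0], "yaw": 0.005}, {"delta_pos": [0.001, 0, 0], "yaw": 0}, {"delta_pos": [0.001, 0, 0], "yaw": 0}]}}

```text
time: 14.55
position: [0.4953, 0.2253, 0.2116]
tcp_rot: [[0.131, 0.99, 0.053], [0.991, -0.13, -0.017], [-0.009, 0.055, -0.998]]
contact_force: [2.3, -1.6, -1.1]
grip_width: 0.0229
```

```bash
python3 ang.py; python3 - <<'E'
from h import *
a=np.load("par2.npy")
p=snapshot("wrist"); q=snapshot("scene")
def dr(c):
    return [(proj(c,W(a,S,g)),col) for g,col in ((1.45,(0,0,255)),(1.5,(0,255,0))) for S in (rect(-.014,.014,-.108,-.082,.208),rect(-.01,.01,-.192,-.183,.236))]
crop(p,"x3",(0,0,512,384),1.5,dr(p)); crop(q,"x4",(130,80,430,300),2.6,())
E
python3 ang.py
```

```text
t 14.55 ang_pos 1.4698332514810928 ang_rot 1.494637021062331 r 0.19355878492579437 z 0.21162499964705198 tilt [ 0.05334005 -0.01659195 -0.99843855] F [ 2.29816194 -1.64353659 -1.06018986] w 0.022905846112829358 qv 1.0816210923954126
t 14.65 ang_pos 1.4704961113269324 ang_rot 1.4942931082191917 r 0.19356401447535396 z 0.21159396697110688 tilt [ 0.05340982 -0.01655162 -0.99843549] F [ 2.16778243 -2.07601362 -0.98379198] w 0.023041907846270675 qv 0.17294608897960323
```

View pics/x3.png

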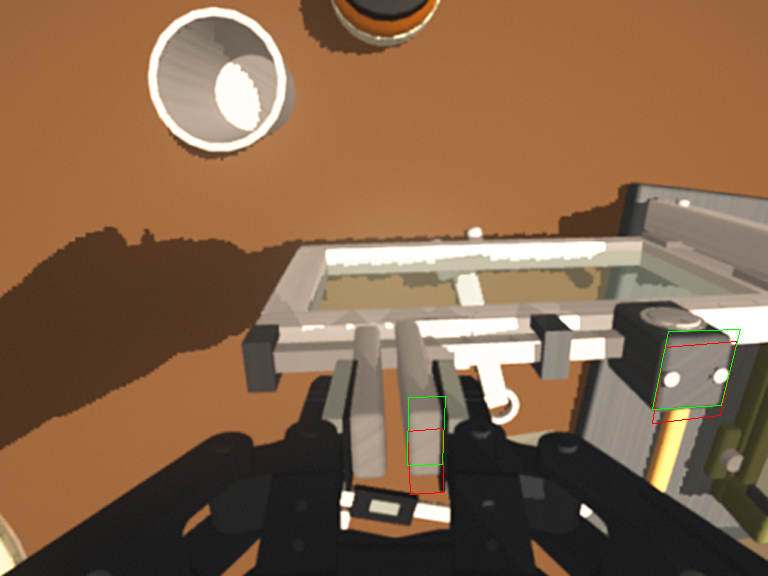

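View pics/x4.png

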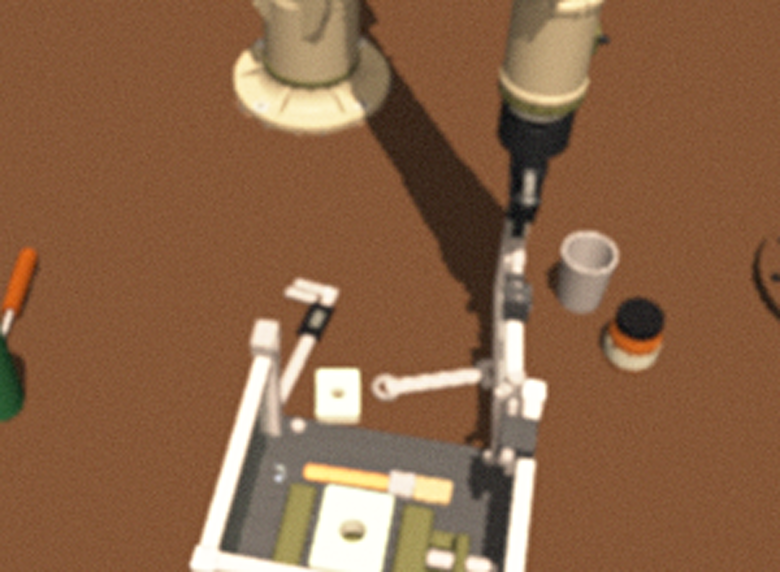

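```bash
python3 - <<'E'
from h import *
close_job()
E
python3 ang.py
```

```text
the job is handed in; nothing more can be done
the job is handed in; nothing more can be done
```

The gate is open at about 1.47–1.48 rad, just short of its 1.5 rad stop. The gripper was still holding the latch handle squeezed when I handed the job in at about 14.7 s.

- **Safety catch:** I pinched it first. The fingers closed to 28.3 mm, which fits the button fully in, and the wrist picture showed it seated.
- **Latch handle:** I then squeezed it. The fingers closed to 22.8 mm, a little under the expected 24 mm, so the trigger was fully in. The width stayed near 23 mm for the whole swing.
- **Swing:** I moved the gate past the detent along its arc at about 0.4 rad/s. The highest force I read was about 15 N.

**Last checks**
- **Angle:** The three estimates differ slightly: 1.47 rad from the tool position, about 1.48 from the wrist picture and 1.494 from the tool's rotation.
- **Holding:** Over the last 0.1 s before hand-in the gate stayed still, with about 3 N on the tool. No reading was possible after hand-in, so the second after it is unchecked.
- **Bystanders:** The cup, jar, wrench, offcut, caliper and brush showed no visible shift in the last pictures. I did not measure them.
- **Tool tilt:** The tool ended leaning about 3° and reached about 4° during the swing. I could not correct it through this interface, and the grip held throughout.

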